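# Load plaster blanks into the gravity magazine

## Robot

A 6-joint arm with a two-finger parallel gripper is mounted at the origin on the work surface. World frame = base frame: x ahead of the robot, y to its left, z up, the work surface at z = 0. Lengths are in mm, angles in degrees, forces in N, time in s.
With the tool pointing down it reaches from about 350 to 850 mm from the base axis. Payload 8.1 kg.
Tool frame: the origin (TCP) lies midway between the tips of the shut fingers; the grasp point (between the pads) lies 19 mm behind it; z points along the fingers, y is the line along which they close (so a half turn about z gives the same grasp; the last joint's range is limited). The gripper opens to 85 mm and grips with 20 to 120 N. Pads are 22 mm wide; open, the fingers measure 114 mm over their backs; the gripper's body (76 mm by 85 mm) begins 54 mm behind the grasp point. The pads swing forward as they close: fully open they stand 13 mm farther back than shut.
Start: joints at [70.852, 7.471, 85.268, -0, 87.261, -4.893], TCP at [147.722, 581.535, 231.292] pointing down, gripper open.
Joint ranges: [-169.43, 169.43], [-51.17, 129.36], [1.28, 143.12], [-76.62, 256.62], [0, 156.53], [-152.29, 152.29]. Speed limits (degrees/s): [136.94, 136.94, 159.86, 180, 180, 180].

## Interface

Orientations are given as [roll, pitch, yaw] about the fixed x, y, z axes, in that order (R = Rz(yaw) Ry(pitch) Rx(roll)).
In Python, from bench import r gives the robot as it stands.
- The arm moves only by the tool apply_moves, never from a script. Its argument "steps" is a list of rows, each a list of 7 numbers: the opening, from -1 (shut) to 1 (fully open), then the shift along the tool's x, y, z in mm, then the turn, a rotation vector about the tool's x, y, z in units of 5 degrees (1.0 is 5 degrees). A call has exactly 8 rows; each row shifts and turns the commanded pose from where the row before left it, along the tool's axes as they then stand; what a row does not reach is not made up. A row lasts 1/10 s, in which the tool goes at most 50 mm and 8.59 degrees, less where a joint would pass 70% of its speed; a pose out of reach is approached as far as the arm can. A call is refused whole if a number of a shift passes 50 or a number of a turn 1, either way. A call with a gripper value outside its range is refused whole. The fingers move at their own pace and stop on an object; "squeeze" is the grip in N (left out, the last holds). Time passes only in rows, so rows that do not move let the fingers close, or fill a call up. It gives the time, the measured TCP pose, the force, the opening and the grip force at its end, in the units of the state.
- r.sense(): the state, without advancing time (a new reading comes with each control period).
- r.snapshot(name): name is "side" or "top" or "wrist"; returns a dict with "color" (480x640x3 uint8, blue, green, red), "depth" (480x640 float32, mm along the optical axis (not along the pixel's ray), 0 where there is no reading), "mtx" (3x3 intrinsics, pixels), "T" (4x4, takes a point from camera to world coordinates); the wrist camera has in their place "hand_eye" (4x4, takes a point from camera to tool coordinates, whose origin is the TCP and whose axes are the flange's). Camera axes: x right, y down, z forward; pixel columns grow to the right and rows downward; lengths in mm; the calibration is good to about 2 mm. A picture is of the moment at which its call begins: read the wrist's pose just before it.
- r.hand_in(): hands the job in; it is judged then, once.
The state is a dict: "time": time; "joint_pos": joint angles; "qd": joint speeds; "joint_efforts": joint torques, N m; "tool_pos": TCP position; "tcp_rot": TCP orientation; "ft_force": force on the tool from outside, world axes, zero at the start; "wrist_torque": the same for the moment, N m; "finger_gap": finger opening in mm; "grip_force": force on a finger pad.
Only numpy, scipy, OpenCV 4.12 (cv2) and the standard library are available. Lean on these libraries where they do the work, as an engineer would, in place of code of your own. Each camera call takes 0.05 s, during which the arm holds its last target. There are 200 camera calls.

## Task

Shut the outlet gate at the foot of the sloping magazine tube, then load the three plaster cylinders lying on the loading deck: roll or slide them across the deck into the trough and along it over the lip, so that all three run down and rest end to end in the clear tube against the shut gate. Their fresh edges chip, so do not pick them up, and leave the other things on the bench where they are.

Things in the scene. Friction and masses are not known exactly. Their poses are not given: they have to be found in the camera images.
- magazine: Plywood magazine stand, fixed; its place and yaw (within 0.12 rad) differ each time. Origin on the bench top plumb below the lip, where the level trough ends and the slope begins. Frame: +x away from the robot, +y along the trough to its closed end, -y towards the tube's outlet, z up. The millimetres given as x, y, z for deck and trough are in this frame.
- deck (a point): Middle of the level loading deck's top, 178 mm above the bench (x -111, y 142 mm). The deck spans x -199 to -24 mm, where the trough begins, and y 5 to 280 mm. Rails 6 mm high and 7 mm wide run along its near edge and its two y ends, none towards the trough.
- lip (a point): Point on the trough's axis above the lip (x 0, y 0, z 178 mm). Trough: level half pipe along y at x = 0, bore radius 23 mm, rims level with the deck, floor 24 mm lower. From the lip the open half pipe goes on downhill at 32 degrees for 65 mm into the clear tube. Pipe and tube are slippery (friction about 0.2): a cylinder tipped over the lip slides down by itself.
- trough_end (a point): Point on the trough's axis at its closed end (x 0, y 290, z 178 mm). A fence along the trough's far side (x 26.5 to 36.5 mm) rises 14 mm above the deck and stops a rolling cylinder.
- tube: Clear round tube, part of the stand. Origin on its axis at the low outlet end, at the gate's inner face (magazine x 0, y -195, z 56 mm). Its +y runs up the tube's axis (32 degrees above level), x level across, z square to the axis, upwards. Bore radius 23 mm, outside 26 mm (bands 28.5). Closed tube y 0 to 165 mm, with a viewing slot 26 mm wide on top, open half pipe to the lip at y 230.
- gate (a joint): Outlet gate, an aluminium blade 58 mm wide sliding between two posts across the tube's low end, along the tube's z axis (leaning 32 degrees from plumb: rising, it also moves to the magazine's -y). Value in m: 0 shut (fully down), 0.05 fully up; starts 0.030 to 0.048 up and stays where left (3 N of friction). While it is up, cylinders slide out onto the bench.
- gate_knob (a point): Centre of the round wooden knob, 24 mm in diameter, on the gate's top edge; it moves with the gate. With the gate shut it lies at y -4.5, z +56 mm in the tube's frame, 7 mm above the tops of the gate's posts. Press it along the tube's -z until the gate stops.
- blank0: One of three equal cast plaster cylinders, 40 mm in diameter, 50 mm long, about 75 g, lying on its side on the deck. Origin: its centre; its y axis is its long axis, at the start within 0.25 rad of the trough's direction, centre 20 mm above the deck and 60 to 135 mm before the trough's axis. It rolls when pushed but stays put by itself. At the start it is the one nearest the lip.
- blank1: One of three equal cast plaster cylinders, 40 mm in diameter, 50 mm long, about 75 g, lying on its side on the deck. Origin: its centre; its y axis is its long axis, at the start within 0.25 rad of the trough's direction, centre 20 mm above the deck and 60 to 135 mm before the trough's axis. It rolls when pushed but stays put by itself. At the start it is the middle one.
- blank2: One of three equal cast plaster cylinders, 40 mm in diameter, 50 mm long, about 75 g, lying on its side on the deck. Origin: its centre; its y axis is its long axis, at the start within 0.25 rad of the trough's direction, centre 20 mm above the deck and 60 to 135 mm before the trough's axis. It rolls when pushed but stays put by itself. At the start it is the one farthest from the lip.
- pot: Bystander: small glass paint pot with a black lid, 38 mm in diameter, 46 mm tall, standing on the bench; origin under its centre.
- disc: Bystander: flat plaster disc, 68 mm in diameter, 24 mm thick, on the bench; too wide for the tube; origin under its centre.
- tile: Bystander: carved plaster relief tile, 110 x 140 x 26 mm, flat on the bench; origin under its centre.
- knife: Bystander: carving knife 200 mm long with a dark wooden handle, flat on the bench; origin near its middle, blade towards its +x.
There are look-alikes about, which are no part of the job. Leave any brown or green look-alike of the blank1 alone.

How it is judged (in metres and radians):
On the way, in this order (a step that is already met when the one before it is completed fails the run):
1. the outlet gate is shut (within 4 mm) while the three cylinders are still up on the deck or in the trough (value of joint gate below 0.004 m and height (world z) of each of blank0, blank1, blank2 above 0.14 m), for 0.2 s.
2. all three cylinders are in the tube above the shut gate (value of joint gate below 0.004 m and y of each of blank0, blank1, blank2 in the frame of tube below 0.145 m and distance between each of blank0, blank1, blank2 and tube below 0.145 m), for 0.2 s.
At the end, for the whole second after the job is handed in: The gate is shut (within 4 mm) and all three cylinders lie at rest inside the tube, in line with it, end to end from the gate: each centre within 9 mm of the tube's axis and 18 to 140 mm up from the gate, each axis within 0.15 rad of the tube's (value of joint gate below 0.004 m and y of blank0 in the frame of tube between 0.018 and 0.14 m and x of blank0 in the frame of tube between -0.008 and 0.008 m and z of blank0 in the frame of tube between -0.009 and 0.006 m and angle between the y axis of each of blank0, blank1, blank2 and the y axis of tube, either way round below 0.15 rad and linear speed of each of blank0, blank1, blank2 below 0.02 m/s and y of blank1 in the frame of tube between 0.018 and 0.14 m and x of blank1 in the frame of tube between -0.008 and 0.008 m and z of blank1 in the frame of tube between -0.009 and 0.006 m and y of blank2 in the frame of tube between 0.018 and 0.14 m and x of blank2 in the frame of tube between -0.008 and 0.008 m and z of blank2 in the frame of tube between -0.009 and 0.006 m); the robot touches nothing.
It fails at once if a plaster cylinder is picked up (its centre more than 30 mm above where it lies on the deck) (height (world z) of any of blank0, blank1, blank2 above 0.228 m).
It fails at once if the pot, disc, tile or knife is moved by more than 20 mm (distance of any of pot, disc, tile, knife from where it was at the start of the episode above 0.02 m).
It also fails if it takes over 67 s, if anything falls off the work surface, if the arm or the gripper's body presses on something with over 40 N, if the wrist force passes 120 N, or if a joint passes its speed limit or range.

## Working session

There is one attempt and no reset: what is moved stays moved. The work goes in short steps, Python scripts to look and compute and a tool call to move; the robot and the scene stay as the last step left them, time stands still between calls to the robot, and variables do not carry over. Pictures are saved under pics/ and viewed, at most 10 in all, crops included, and the job is handed in when it is done.

Besides the shell and the picture viewer there is one more tool, called after "Emit:" as name([rows], argument=value, ...), one row to a line, values as JSON. apply_moves: Moves the arm, as the interface text tells. Its arguments: {"type":"object","properties":{"steps":{"type":"array"},"squeeze":{"type":"number"}},"required":["steps"]}

```bash
ls; mkdir -p pics
python3 - <<'E'
from bench import r
import cv2,numpy as np
print(r.sense())
for n in ("side","top"):
    s=r.snapshot(n); cv2.imwrite(f"pics/{n}0.png",s["color"]); np.savez(f"{n}0.npz",**s)
    print(n,s["mtx"].tolist(),s["T"].round(3).tolist(),(s["depth"]>0).mean())
E
```

```text
pics
{'time': 0.0, 'joint_pos': array([ 7.08515400e+01,  7.51554544e+00,  8.53296025e+01, -9.37011346e-05,
        8.72605552e+01, -4.89255927e+00]), 'qd': array([0.01465014, 0.02467969, 0.10500321, 0.08075951, 0.01574283,
       0.0281879 ]), 'joint_efforts': array([ 8.88748418e-04, -5.69385874e+01, -5.00559533e+01, -3.52047191e-04,
        1.41741772e-02, -5.58827651e-06]), 'tool_pos': array([147.54602129, 581.01247194, 230.23676467]), 'tcp_rot': array([-1.79894674e+02, -8.92190695e-03,  1.65744096e+02]), 'ft_force': array([ 0.05992496, -0.2096482 ,  0.38175805]), 'wrist_torque': array([-0.0564137 ,  0.02921581, -0.02852843]), 'grip_force': 0.0, 'finger_gap': 85.61882796599001}
side [[450.9162449765188, 0.0, 319.2964443829252], [0.0, 450.9162449765188, 234.54280859759854], [0.0, 0.0, 1.0]] [[0.734, -0.474, 0.486, 28.684], [-0.679, -0.524, 0.514, -570.276], [0.011, -0.707, -0.707, 850.409], [0.0, 0.0, 0.0, 1.0]] 0.9959993489583333
top [[570.5718010479573, 0.0, 309.9178143715613], [0.0, 570.5718010479573, 244.40796613231214], [0.0, 0.0, 1.0]] [[0.01, -0.974, 0.225, 235.264], [-1.0, -0.01, 0.001, -67.525], [0.001, -0.225, -0.974, 1349.499], [0.0, 0.0, 0.0, 1.0]] 0.9959244791666667
```

View pics/top0.png

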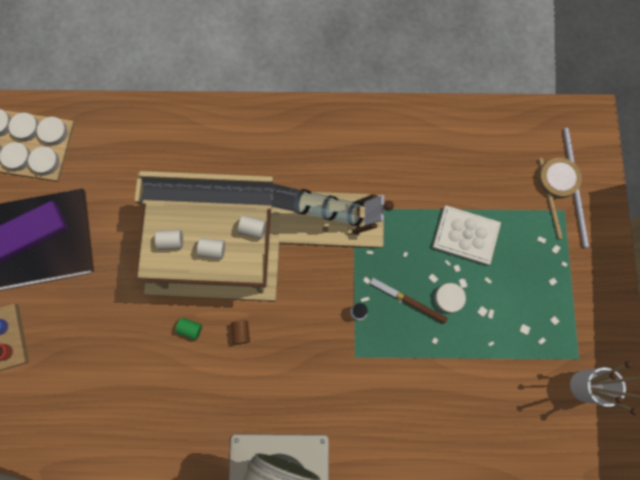

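View pics/side0.png

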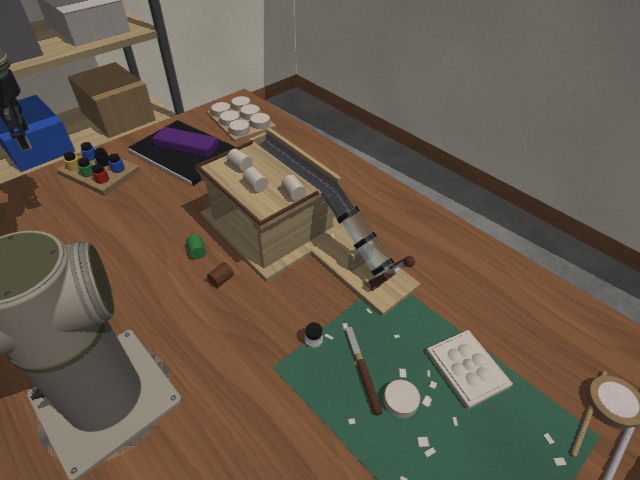

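Top view: deck with three white blanks at (168,240), (210,249), (251,227), with the trough above it. The tube runs right to the gate at ~(372,210), and the knob is at ~(389,205). The side view shows the same, with the knob at (409,262).

```bash
cat > h.py <<'E'
import numpy as np,cv2
def cloud(s):
    d=s["depth"].astype(float);v,u=np.indices(d.shape);K=s["mtx"];
    p=np.stack([(u-K[0,2])/K[0,0]*d,(v-K[1,2])/K[1,1]*d,d],-1)
    P=p@s["T"][:3,:3].T+s["T"][:3,3];P[d==0]=np.nan
    return P
def ray(s,u,v):
    K=s["mtx"];d=s["T"][:3,:3]@np.array([(u-K[0,2])/K[0,0],(v-K[1,2])/K[1,1],1]);return s["T"][:3,3],d/np.linalg.norm(d)
def onplane(s,u,v,z):
    o,d=ray(s,u,v);return o+d*(z-o[2])/d[2]
def tri(a,b):
    (o1,d1),(o2,d2)=a,b
    t=np.linalg.lstsq(np.stack([d1,-d2],1),o2-o1,rcond=None)[0]
    p,q=o1+t[0]*d1,o2+t[1]*d2;return (p+q)/2,np.linalg.norm(p-q)
E
python3 - <<'E'
from h import *
S={n:dict(np.load(n+"0.npz")) for n in("top","side")}
for n,s in S.items():
    P=cloud(s);x,y,z=P[...,0],P[...,1],P[...,2]
    box=(x>250)&(x<750)&(y>-50)&(y<420)
    D=box&(z>173)&(z<182)
    D=cv2.morphologyEx(D.astype(np.uint8),cv2.MORPH_OPEN,np.ones((3,3)))
    k,l,st,_=cv2.connectedComponentsWithStats(D);i=1+st[1:,4].argmax()
    q=P[l==i];print(n,"deck z",np.median(q[:,2]),cv2.minAreaRect(q[:,:2].astype(np.float32)))
    F=box&(z>188)&(z<197)
    k,l,st,_=cv2.connectedComponentsWithStats(F.astype(np.uint8))
    for i in range(1,k):
        if st[i,4]>60: q=P[l==i];print(" fence?",st[i,4],np.median(q[:,2]),cv2.minAreaRect(q[:,:2].astype(np.float32)))
    c=s["color"].astype(int);w=(c.min(-1)>130)&(c.max(-1)-c.min(-1)<40)&box&(z>180)&(z<230)
    w=cv2.morphologyEx(w.astype(np.uint8),cv2.MORPH_OPEN,np.ones((3,3)))
    k,l,st,_=cv2.connectedComponentsWithStats(w)
    for i in range(1,k):
        if st[i,4]>60:
            q=P[l==i];t=q[q[:,2]>np.nanpercentile(q[:,2],50)];print(" blank",st[i],q[:,2].max().round(),np.median(t,0).round(1),cv2.minAreaRect(t[:,:2].astype(np.float32)))
    # knob: dark brown
    hs=cv2.cvtColor(s["color"],cv2.COLOR_BGR2HSV)
    u0,v0=(389,205) if n=="top" else (409,262)
    for v in range(v0-10,v0+11,2): print(v,[("%d"%z[v,u] if z[v,u]==z[v,u] else "-")+"/%d"%hs[v,u,2] for u in range(u0-10,u0+11,2)])
E
```

```text
top deck z 178.1033442274247 ((511.844482421875, 161.25462341308594), (262.7808532714844, 170.20852661132812), 88.12467956542969)
 fence? 664 191.98722144339376 ((650.3733520507812, 161.0028839111328), (285.4830627441406, 13.450145721435547), 87.86186981201172)
 blank [239 216  25  19 342] 223.0 [535.6  55.1 217.9] ((536.4939575195312, 56.1902961730957), (48.89194869995117, 24.210704803466797), 81.97444915771484)
 blank [155 230  25  15 356] 224.0 [507.4 225.7 217.7] ((507.9394226074219, 226.3237762451172), (25.302099227905273, 49.29883575439453), 4.622963905334473)
 blank [198 238  25  17 363] 224.0 [490.4 139.3 217.9] ((490.3702392578125, 137.86785888671875), (48.28232955932617, 25.186731338500977), 87.02992248535156)
195 ['13/145', '127/149', '3/156', '-1/144', '-5/140', '4/141', '-4/141', '0/140', '-4/141', '0/141', '-2/141']
197 ['120/108', '116/141', '-2/159', '0/146', '4/142', '4/143', '0/144', '0/144', '-1/142', '1/144', '1/144']
199 ['119/107', '120/141', '-3/156', '0/142', '-4/133', '0/134', '-1/139', '0/140', '0/140', '-2/141', '0/141']
201 ['115/108', '121/140', '0/147', 
[... 2093 characters left out ...]
, '146/77', '0/123', '-1/124', '0/121']
262 ['75/41', '89/84', '126/56', '140/39', '145/55', '144/69', '146/74', '144/73', '0/100', '0/121', '0/123']
264 ['94/85', '120/82', '122/62', '137/36', '138/49', '142/62', '138/60', '139/66', '-2/120', '1/117', '1/118']
266 ['121/91', '120/88', '118/66', '2/83', '133/39', '134/40', '133/56', '-1/124', '0/123', '-1/119', '0/118']
268 ['120/158', '12/134', '-5/121', '0/123', '0/120', '-1/116', '-1/115', '0/110', '1/123', '0/126', '-1/120']
270 ['16/155', '14/153', '12/143', '1/121', '0/124', '-1/123', '0/119', '1/116', '1/112', '-4/117', '1/126']
272 ['14/161', '14/155', '15/155', '16/154', '1/119', '0/124', '1/123', '0/119', '0/117', '0/113', '1/115']
```

Emit:
apply_moves([
  [-1, 0, 0, -20, 0, 0, -0.82],
  [-1, 0, 0, -20, 0, 0, -0.82],
  [-1, 0, 0, 0, 0, 0, -0.82],
  [-1, -24.3, -41, 0, 0, 0, 0],
  [-1, -24.3, -41, 0, 0, 0, 0],
  [-1, -24.3, -41, 0, 0, 0, 0],
  [-1, -24.3, -41, 0, 0, 0, 0],
  [-1, -24.3, -41, 0, 0, 0, 0],
])

```text
time: 0.9
tool_pos: [262.4, 370.7, 270.8]
tcp_rot: [-180.0, -0.0, 178.1]
ft_force: [1.6, 0.6, 0.2]
finger_gap: 0.0
grip_force: 0.0
```

```bash
cat >> h.py <<'E'
from scipy.spatial.transform import Rotation as R
O=np.array([614.5,15.7,0]);RM=R.from_euler('z',-2,degrees=True).as_matrix()
c,s_=np.cos(np.radians(32)),np.sin(np.radians(32))
RT=np.array([[1,0,0],[0,c,-s_],[0,s_,c]]);TO=np.array([0,-195,56.])
mag=lambda p:(np.asarray(p)-O)@RM
w_m=lambda m:O+RM@np.asarray(m,float)
w_t=lambda t:w_m(TO+RT@np.asarray(t,float))
tube=lambda p:(mag(p)-TO)@RT
def st(r):
    q=r.sense();p=q["tool_pos"];Rt=R.from_euler('xyz',q["tcp_rot"],degrees=True).as_matrix()
    print("t",round(q["time"],2),"p",p.round(1),"rpy",q["tcp_rot"].round(1),"mag",mag(p).round(1),"tube",tube(p).round(1),"F",q["ft_force"].round(1),"gap",round(q["finger_gap"],1),"J",q["joint_pos"].round(0));return p,Rt
def delta(r,world,tilt=None):
    p,Rt=st(r);print(" tool shift",(Rt.T@(np.asarray(world)-p)).round(1))
    if tilt is not None:
        T=RM@np.diag([-1,1,-1]).astype(float)@R.from_euler('x',-tilt,degrees=True).as_matrix()
        print(" turn units",(R.from_matrix(Rt.T@T).as_rotvec(degrees=True)/5).round(2))
E
python3 - <<'E'
from h import *
from bench import r
S={n:dict(np.load(n+"0.npz")) for n in("top","side")};rays=[]
for n,s in S.items():
    P=cloud(s);u0,v0=(388,206) if n=="top" else (410,262)
    m=np.zeros(P.shape[:2],bool);m[v0-9:v0+10,u0-6:u0+12]=1;m&=(P[...,2]>128)&(P[...,2]<165)
    v,u=np.nonzero(m);a,b=(u.min()+u.max())/2,(v.min()+v.max())/2;rays.append(ray(s,a,b));print(n,a,b,len(u))
p,e=tri(*rays);print("knob",p,e,"tube",tube(p))
delta(r,w_t([0,-4.5,140]),32)
E
```

```text
top 387.5 205.0 91
side 409.0 261.0 101
knob [ 606.92623275 -237.13884663  136.38543123] 0.8503148824399763 tube [ 1.25479497 -6.54587326 98.87908004]
t 0.9 p [262.4 370.7 270.8] rpy [-180.    -0.   178.1] mag [-364.2  342.5  270.8] tube [-364.2  569.6 -102.7] F [1.6 0.6 0.2] gap 0.0 J [ 48. -16. 104.  -0.  93. -40.]
 tool shift [-363.4 -615.9   98.7]
 turn units [-6.41 -0.01  0.01]
```

Emit:
apply_moves([
  [-1, -24.3, -41, 0, 0, 0, 0],
  [-1, -24.3, -41, 0, 0, 0, 0],
  [-1, -24.3, -41, 0, 0, 0, 0],
  [-1, -24.3, -41, 0, 0, 0, 0],
  [-1, -24.3, -41, 0, 0, 0, 0],
  [-1, -24.3, -41, 0, 0, 0, 0],
  [-1, -24.3, -41, 0, 0, 0, 0],
  [-1, -24.3, -41, 0, 0, 0, 0],
])

```text
time: 1.7
tool_pos: [445.6, 36.1, 271.1]
tcp_rot: [180.0, 0.0, 178.0]
ft_force: [0.8, 1.7, 0.3]
finger_gap: -0.2
grip_force: 0.0
```

Emit:
apply_moves([
  [-1, -24.1, -41, 0, 0, 0, 0],
  [-1, -24.1, -41, 0, 0, 0, 0],
  [-1, -24.1, -41, 0, 0, 0, 0],
  [-1, -24.1, -41, 0, 0, 0, 0],
  [-1, -24.1, -41, 0, 0, 0, 0],
  [-1, -24.1, -41, 0, 0, 0, 0],
  [-1, -24.1, -41, 0, 0, 0, 0],
  [-1, 0, 0, 0, 0, 0, 0],
])

```text
time: 2.5
tool_pos: [604.1, -259.3, 266.7]
tcp_rot: [179.9, -0.3, 177.8]
ft_force: [-0.7, 1.4, -1.5]
finger_gap: -0.3
grip_force: 0.0
```

Emit:
apply_moves([
  [-1, 0, 0, 0, -0.8, 0, 0],
  [-1, 0, 0, 0, -0.8, 0, 0],
  [-1, 0, 0, 0, -0.8, 0, 0],
  [-1, 0, 0, 0, -0.8, 0, 0],
  [-1, 0, 0, 0, -0.8, 0, 0],
  [-1, 0, 0, 0, -0.8, 0, 0],
  [-1, 0, 0, 0, -0.8, 0, 0],
  [-1, 0, 0, 0, -0.8, 0, 0],
])

```text
time: 3.3
tool_pos: [603.9, -254.2, 271.4]
tcp_rot: [147.8, -0.0, 178.1]
ft_force: [0.2, -0.2, -0.1]
finger_gap: 0.1
grip_force: 0.0
```

Run:
```python
from h import *
from bench import r
delta(r,w_t([0.6,-5.5,118]),32)
```

```text
t 3.3 p [ 603.9 -254.2  271.4] rpy [147.8  -0.  178.1] mag [  -1.1 -270.1  271.4] tube [ -1.1  50.5 222.4] F [ 0.2 -0.2 -0.1] gap 0.1 J [ -41.   31.   58.   26.  110. -124.]
 tool shift [ -1.8 -56.3 104.2]
 turn units [ 0.03 -0.01  0.01]
```

Emit:
apply_moves([
  [-1, -0.9, -28, 13, 0, 0, 0],
  [-1, -0.9, -28, 13, 0, 0, 0],
  [-1, 0, 0, 20, 0, 0, 0],
  [-1, 0, 0, 20, 0, 0, 0],
  [-1, 0, 0, 20, 0, 0, 0],
  [-1, 0, 0, 12, 0, 0, 0],
  [-1, 0, 0, 6, 0, 0, 0],
  [-1, 0, 0, 0, 0, 0, 0],
])

```text
time: 4.1
tool_pos: [605.9, -246.2, 152.9]
tcp_rot: [148.0, -0.1, 178.1]
ft_force: [-0.2, -0.9, 0.2]
finger_gap: 0.1
grip_force: 0.0
```

Emit:
apply_moves([
  [-1, 0, 0, 6, 0, 0, 0],
  [-1, 0, 0, 6, 0, 0, 0],
  [-1, 0, 0, 6, 0, 0, 0],
  [-1, 0, 0, 6, 0, 0, 0],
  [-1, 0, 0, 6, 0, 0, 0],
  [-1, 0, 0, 6, 0, 0, 0],
  [-1, 0, 0, 6, 0, 0, 0],
  [-1, 0, 0, 4, 0, 0, 0],
])

```text
time: 4.9
tool_pos: [606.8, -222.1, 113.7]
tcp_rot: [148.0, -0.0, 178.1]
ft_force: [1.4, -1.4, 1.8]
finger_gap: -0.1
grip_force: 1.2
```

Run:
```python
from h import *
from bench import r
delta(r,w_t([0.6,-5.5,68]),32)
```

```text
t 4.9 p [ 606.8 -222.1  113.7] rpy [148.   -0.  178.1] mag [   0.6 -238.   113.7] tube [ 0.6 -5.9 71.7] F [ 1.4 -1.4  1.8] gap -0.1 J [ -39.   34.   70.   25.   95. -129.]
 tool shift [0.  0.4 3.7]
 turn units [ 0.   -0.01  0.01]
```

Force is about 3 N so far, which is only the gate's friction. I'll press further in small steps until it stops.

Emit:
apply_moves([
  [-1, 0, 0, 1, 0, 0, 0],
  [-1, 0, 0, 1, 0, 0, 0],
  [-1, 0, 0, 1, 0, 0, 0],
  [-1, 0, 0, 1, 0, 0, 0],
  [-1, 0, 0, 0, 0, 0, 0],
  [-1, 0, 0, 0, 0, 0, 0],
  [-1, 0, 0, 0, 0, 0, 0],
  [-1, 0, 0, 0, 0, 0, 0],
])

```text
time: 5.7
tool_pos: [607.0, -220.8, 111.4]
tcp_rot: [148.0, 0.0, 178.0]
ft_force: [-2.6, -3.0, 5.3]
finger_gap: -0.3
grip_force: 2.9
```

Run:
```python
from h import *
from bench import r
delta(r,w_t([0.6,-5.5,68]),32)
```

```text
t 5.7 p [ 607.  -220.8  111.4] rpy [148.   0. 178.] mag [   0.7 -236.6  111.4] tube [ 0.7 -5.9 69. ] F [-2.6 -3.   5.3] gap -0.3 J [ -39.   34.   71.   25.   95. -129.]
 tool shift [0.1 0.4 1. ]
 turn units [-0.   -0.    0.01]
```

Emit:
apply_moves([
  [-1, 0, 0, 1, 0, 0, 0],
  [-1, 0, 0, 1, 0, 0, 0],
  [-1, 0, 0, 1, 0, 0, 0],
  [-1, 0, 0, 1, 0, 0, 0],
  [-1, 0, 0, 0, 0, 0, 0],
  [-1, 0, 0, 0, 0, 0, 0],
  [-1, 0, 0, 0, 0, 0, 0],
  [-1, 0, 0, 0, 0, 0, 0],
])

```text
time: 6.5
tool_pos: [607.3, -220.7, 110.9]
tcp_rot: [148.2, 0.1, 178.0]
ft_force: [-9.7, -9.2, 20.3]
finger_gap: 0.0
grip_force: 10.8
```

Run:
```python
from h import *
from bench import r
delta(r,w_t([0.6,-5.5,68]),32)
```

```text
t 6.5 p [ 607.3 -220.7  110.9] rpy [1.482e+02 1.000e-01 1.780e+02] mag [   1.  -236.5  110.9] tube [ 1.  -6.1 68.6] F [-9.7 -9.2 20.3] gap 0.0 J [ -39.   34.   71.   25.   95. -129.]
 tool shift [0.4 0.6 0.6]
 turn units [-0.03  0.02  0.02]
```

Emit:
apply_moves([
  [-1, 0, 0, -20, 0, 0, 0],
  [-1, 0, 0, -40, 0, 0, 0],
  [-1, 0, 0, -40, 0, 0, 0],
  [-1, 0, 0, -40, 0, 0, 0],
  [-1, 0, 0, -40, 1, 0, 0],
  [-1, 0, 0, 0, 1, 0, 0],
  [-1, 0, 0, 0, 1, 0, 0],
  [-1, 0, 0, 0, 1, 0, 0],
])

```text
time: 7.3
tool_pos: [603.9, -314.2, 260.4]
tcp_rot: [168.2, 0.0, 178.0]
ft_force: [-0.5, 0.7, -0.7]
finger_gap: 0.1
grip_force: 0.0
```

Emit:
apply_moves([
  [-1, 0, 0, -5, 0.8, 0, 0],
  [-1, 0, 0, -5, 0.8, 0, 0],
  [-1, 0, 0, -5, 0.8, 0, 0],
  [-1, 0, 0, 0, 0, 0, 0],
  [-1, 15, 45, 0, 0, 0, 0],
  [-1, 15, 45, 0, 0, 0, 0],
  [-1, 15, 45, 0, 0, 0, 0],
  [-1, 0, 0, 0, 0, 0, 0],
])

```text
time: 8.1
tool_pos: [561.9, -174.2, 273.9]
tcp_rot: [179.7, -0.2, 178.3]
ft_force: [0.4, -0.7, 0.2]
finger_gap: 0.1
grip_force: 0.0
```

Run:
```python
from h import *
from bench import r
delta(r,w_m([-120,36,270]),0)
s=r.snapshot("side");cv2.imwrite("pics/side1.png",cv2.resize(s["color"][120:320,180:440],None,fx=3,fy=3))
```

```text
t 8.1 p [ 561.9 -174.2  273.9] rpy [179.7  -0.2 178.3] mag [ -45.9 -191.6  273.9] tube [-45.9 118.3 183. ] F [ 0.4 -0.7  0.2] gap 0.1 J [ -22.    5.   83.    0.   92. -111.]
 tool shift [ 73.  227.9   5.2]
 turn units [ 0.06 -0.03  0.05]
```

View pics/side1.png

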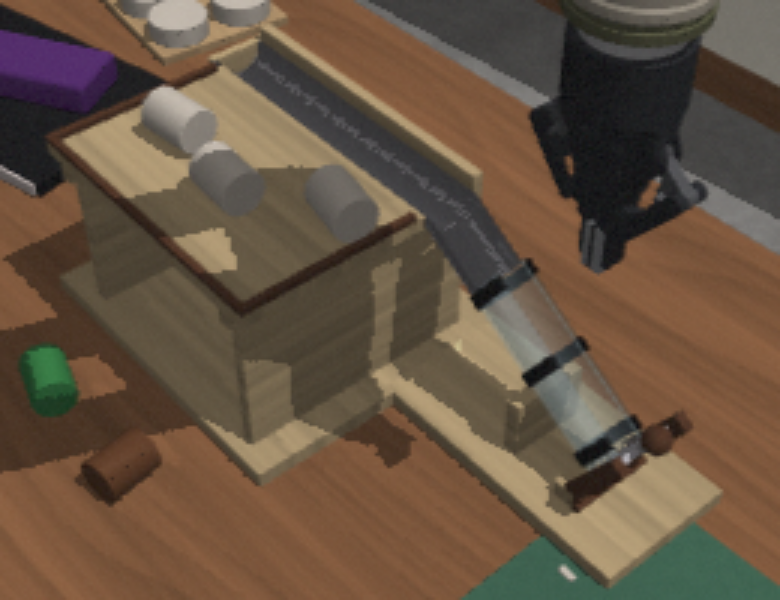

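The picture shows the gate shut, with the knob just above the posts at (657,437), and the blanks untouched. Next I'll move behind blank0 with the fingers 25 mm apart.

Emit:
apply_moves([
  [-0.4, 14.6, 45.6, 0, 0, 0, 0],
  [-0.4, 14.6, 45.6, 0, 0, 0, 0],
  [-0.4, 14.6, 45.6, 0, 0, 0, 0],
  [-0.4, 14.6, 45.6, 0, 0, 0, 0],
  [-0.4, 14.6, 45.6, 0, 0, 0, 0],
  [-0.4, 0, 0, 40, 0, 0, 0],
  [-0.4, 0, 0, 30, 0, 0, 0],
  [-0.4, 0, 0, 0, 0, 0, 0],
])

```text
time: 8.95
tool_pos: [495.5, 50.8, 200.0]
tcp_rot: [180.0, -0.5, 178.0]
ft_force: [-0.6, -0.5, -1.3]
finger_gap: 26.0
grip_force: 0.0
```

Run:
```python
from h import *
from bench import r
delta(r,w_m([-36,36,188]),0)
```

```text
t 8.95 p [495.5  50.8 200. ] rpy [180.   -0.5 178. ] mag [-120.1   30.9  200. ] tube [-120.1  267.9    2.5] F [-0.6 -0.5 -1.3] gap 26.0 J [ -0.  -7. 103.   0.  84. -88.]
 tool shift [-84.2   5.1  11.3]
 turn units [ 0.   -0.11  0.01]
```

Emit:
apply_moves([
  [-0.4, 0, 4, 11, 0, 0, 0],
  [-0.4, 0, 0, 0, 0, 0, 0],
  [-0.4, -8, 0, 0, 0, 0, 0],
  [-0.4, -8, 0, 0, 0, 0, 0],
  [-0.4, -8, 0, 0, 0, 0, 0],
  [-0.4, -8, 0, 0, 0, 0, 0],
  [-0.4, -8, 0, 0, 0, 0, 0],
  [-0.4, -8, 0, 0, 0, 0, 0],
])

```text
time: 9.75
tool_pos: [547.1, 53.3, 194.1]
tcp_rot: [-180.0, -0.0, 178.0]
ft_force: [0.4, 0.2, -0.2]
finger_gap: 25.5
grip_force: 0.2
```

Emit:
apply_moves([
  [-0.4, -7, 0, 0, 0, 0, 0],
  [-0.4, -7, 0, 0, 0, 0, 0],
  [-0.4, -6, 0, 0, 0, 0, 0],
  [-0.4, -6, 0, 0, 0, 0, 0],
  [-0.4, -5, 0, 0, 0, 0, 0],
  [-0.4, -5, 0, 0, 0, 0, 0],
  [-0.4, 0, 0, 0, 0, 0, 0],
  [-0.4, 0, 0, 0, 0, 0, 0],
])

```text
time: 10.55
tool_pos: [582.3, 52.2, 194.0]
tcp_rot: [-180.0, -0.0, 178.0]
ft_force: [-1.0, 0.0, 0.5]
finger_gap: 25.5
grip_force: 0.0
```

Run:
```python
from h import *
from bench import r
delta(r,w_m([-36,36,188]),0)
s=r.snapshot("side");cv2.imwrite("pics/side2.png",cv2.resize(s["color"][120:320,180:440],None,fx=3,fy=3))
```

```text
t 10.55 p [582.3  52.2 194. ] rpy [-180.   -0.  178.] mag [-33.5  35.3 194. ] tube [-33.5 268.5  -5. ] F [-1.   0.   0.5] gap 25.5 J [  0.   6.  91.  -0.  83. -88.]
 tool shift [2.5 0.7 6. ]
 turn units [-0.   -0.    0.01]
```

View pics/side2.png

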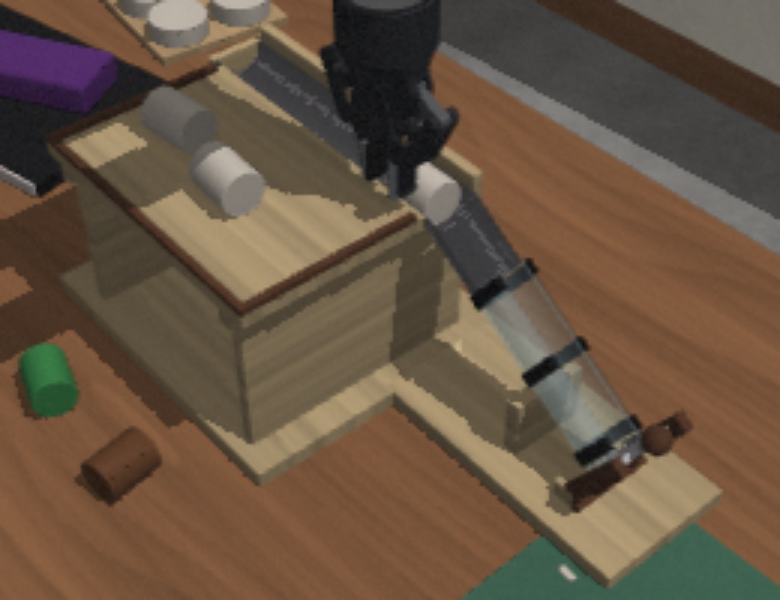

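Blank0 lies in the trough at (437,193) in the crop. Next is blank1.

Emit:
apply_moves([
  [-0.4, 0, 0, -45, 0, 0, 0],
  [-0.4, 33.5, 20.7, 0, 0, 0, 0],
  [-0.4, 33.5, 20.7, 0, 0, 0, 0],
  [-0.4, 33.5, 20.7, 0, 0, 0, 0],
  [-0.4, 33.5, 20.7, 0, 0, 0, 0],
  [-0.4, 0, 0, 0, 0, 0, 0],
  [-0.4, 0, 0, 22, 0, 0, 0],
  [-0.4, 0, 0, 23, 0, 0, 0],
])

```text
time: 11.4
tool_pos: [452.0, 139.7, 194.9]
tcp_rot: [180.0, 0.2, 178.1]
ft_force: [0.4, 0.1, -0.5]
finger_gap: 25.3
grip_force: 0.0
```

Emit:
apply_moves([
  [-0.4, 0, 0, 0, 0, 0, 0],
  [-0.4, -8, 0, 0, 0, 0, 0],
  [-0.4, -9, 0, 0, 0, 0, 0],
  [-0.4, -9, 0, 0, 0, 0, 0],
  [-0.4, -9, 0, 0, 0, 0, 0],
  [-0.4, -9, 0, 0, 0, 0, 0],
  [-0.4, -9, 0, 0, 0, 0, 0],
  [-0.4, -9, 0, 0, 0, 0, 0],
])

```text
time: 12.2
tool_pos: [514.0, 137.3, 194.0]
tcp_rot: [-180.0, -0.0, 178.0]
ft_force: [-0.0, -0.6, 0.1]
finger_gap: 25.4
grip_force: 0.0
```

Run:
```python
from h import *
from bench import r
delta(r,w_m([-34,118,194]),0)
```

```text
t 12.2 p [514.  137.3 194. ] rpy [-180.   -0.  178.] mag [-104.7  118.   194. ] tube [-104.7  338.6  -48.8] F [-0.  -0.6  0.1] gap 25.4 J [  9.  -2.  99.   0.  83. -79.]
 tool shift [-70.7  -0.1   0. ]
 turn units [-0.   -0.    0.01]
```

Next: finish blank1, then blank2 at mag (-114,206), starting from x -155.

Emit:
apply_moves([
  [-0.4, -9, 0, 0, 0, 0, 0],
  [-0.4, -9, 0, 0, 0, 0, 0],
  [-0.4, -9, 0, 0, 0, 0, 0],
  [-0.4, -9, 0, 0, 0, 0, 0],
  [-0.4, -9, 0, 0, 0, 0, 0],
  [-0.4, -9, 0, 0, 0, 0, 0],
  [-0.4, -6, 0, 0, 0, 0, 0],
  [-0.4, -6, 0, 0, 0, 0, 0],
])

```text
time: 13.0
tool_pos: [579.6, 135.1, 194.0]
tcp_rot: [-180.0, -0.0, 178.0]
ft_force: [0.7, 0.3, 0.2]
finger_gap: 25.8
grip_force: 0.0
```

Emit:
apply_moves([
  [-0.4, -4, 0, 0, 0, 0, 0],
  [-0.4, 0, 0, 0, 0, 0, 0],
  [-0.4, 0, 0, -45, 0, 0, 0],
  [-0.4, 30, 22, 0, 0, 0, 0],
  [-0.4, 30, 22, 0, 0, 0, 0],
  [-0.4, 30, 22, 0, 0, 0, 0],
  [-0.4, 31, 22, 0, 0, 0, 0],
  [-0.4, 0, 0, 0, 0, 0, 0],
])

```text
time: 13.8
tool_pos: [462.1, 229.5, 239.4]
tcp_rot: [179.9, -0.0, 178.2]
ft_force: [0.5, 0.3, 0.2]
finger_gap: 25.8
grip_force: 0.0
```

Run:
```python
from h import *
from bench import r
delta(r,w_m([-155,206,194]),0)
s=r.snapshot("side");cv2.imwrite("pics/side3.png",cv2.resize(s["color"][120:320,180:440],None,fx=3,fy=3))
```

```text
t 13.8 p [462.1 229.5 239.4] rpy [179.9  -0.  178.2] mag [-159.7  208.4  239.4] tube [-159.7  439.3  -58.3] F [0.5 0.3 0.2] gap 25.8 J [ 21.  -6.  98.   0.  88. -68.]
 tool shift [-4.8 -2.5 45.4]
 turn units [ 0.01 -0.01  0.05]
```

View pics/side3.png

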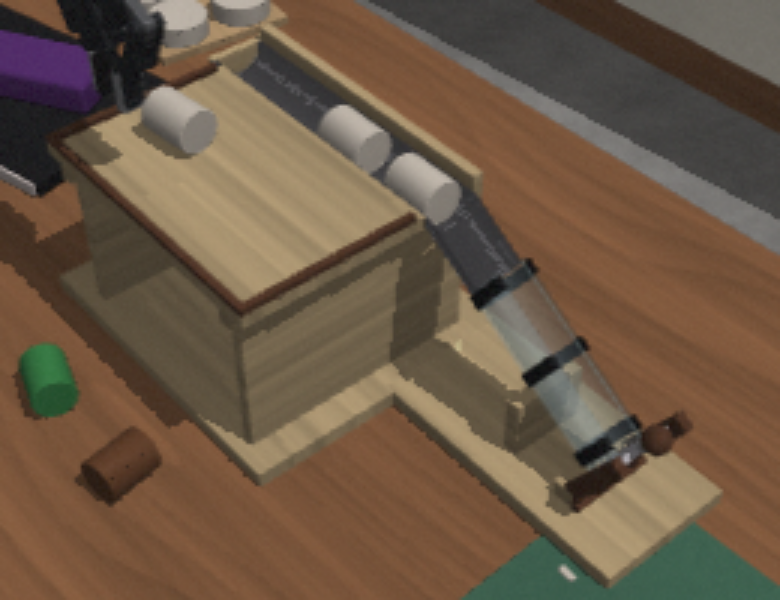

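Blank0 and blank1 lie in line in the trough at (425,190) and (355,140). Now blank2.

Emit:
apply_moves([
  [-0.4, 0, 0, 22, 0, 0, 0],
  [-0.4, 0, 0, 23, 0, 0, 0],
  [-0.4, 0, 0, 0, 0, 0, 0],
  [-0.4, -9, 0, 0, 0, 0, 0],
  [-0.4, -9, 0, 0, 0, 0, 0],
  [-0.4, -9, 0, 0, 0, 0, 0],
  [-0.4, -9, 0, 0, 0, 0, 0],
  [-0.4, -9, 0, 0, 0, 0, 0],
])

```text
time: 14.65
tool_pos: [511.5, 225.5, 194.6]
tcp_rot: [180.0, 0.0, 178.0]
ft_force: [-0.3, -0.3, 0.4]
finger_gap: 25.6
grip_force: 0.0
```

Emit:
apply_moves([
  [-0.4, -9, 0, 0, 0, 0, 0],
  [-0.4, -9, 0, 0, 0, 0, 0],
  [-0.4, -9, 0, 0, 0, 0, 0],
  [-0.4, -9, 0, 0, 0, 0, 0],
  [-0.4, -9, 0, 0, 0, 0, 0],
  [-0.4, -9, 0, 0, 0, 0, 0],
  [-0.4, -9, 0, 0, 0, 0, 0],
  [-0.4, -6, 0, 0, 0, 0, 0],
])

```text
time: 15.45
tool_pos: [580.0, 223.1, 194.1]
tcp_rot: [-180.0, 0.0, 178.0]
ft_force: [-0.3, 0.2, -0.3]
finger_gap: 25.8
grip_force: 0.0
```

Emit:
apply_moves([
  [-0.4, -5, 0, 0, 0, 0, 0],
  [-0.4, -3, 0, 0, 0, 0, 0],
  [-0.4, 0, 0, 0, 0, 0, 0],
  [-0.4, 0, 0, 0, 0, 0, 0],
  [-1, 0, 0, -45, 0, 0, 0],
  [-1, 0, 30, 0, 0, 0, 0],
  [-1, 0, 20, 0, 0, 0, 0],
  [-1, 0, 0, 0, 0, 0, 0],
])

```text
time: 16.25
tool_pos: [587.8, 275.5, 238.2]
tcp_rot: [180.0, -0.1, 178.2]
ft_force: [0.5, 0.2, -0.4]
finger_gap: 0.0
grip_force: 0.0
```

Run:
```python
from h import *
from bench import r
delta(r,w_m([0,258,210]),0)
s=r.snapshot("side");cv2.imwrite("pics/side4.png",cv2.resize(s["color"][120:320,180:440],None,fx=3,fy=3))
P=cloud(s);M=mag(P);c=s["color"].astype(int)
w=(c.min(-1)>110)&(c.max(-1)-c.min(-1)<40)&(abs(M[...,0])<23)&(M[...,1]>0)&(M[...,1]<290)&(M[...,2]>175)&(M[...,2]<205)
k,l,t,_=cv2.connectedComponentsWithStats(w.astype(np.uint8))
for i in range(1,k):
    if t[i,4]>30: q=M[l==i];print(t[i,4],np.percentile(q,[2,50,98],0).round(0).tolist())
```

```text
t 16.25 p [587.8 275.5 238.2] rpy [ 1.800e+02 -1.000e-01  1.782e+02] mag [-35.7 258.7 238.2] tube [-35.7 481.3 -85.9] F [ 0.5  0.2 -0.4] gap 0.0 J [ 21.  15.  76.   0.  89. -68.]
 tool shift [-35.8  -0.9  28.1]
 turn units [ 0.   -0.02  0.04]
192 [[-16.0, 186.0, 177.0], [-5.0, 203.0, 191.0], [12.0, 235.0, 196.0]]
220 [[-17.0, 92.0, 177.0], [-5.0, 108.0, 191.0], [14.0, 142.0, 196.0]]
243 [[-16.0, 7.0, 177.0], [-5.0, 24.0, 191.0], [13.0, 56.0, 196.0]]
```

View pics/side4.png

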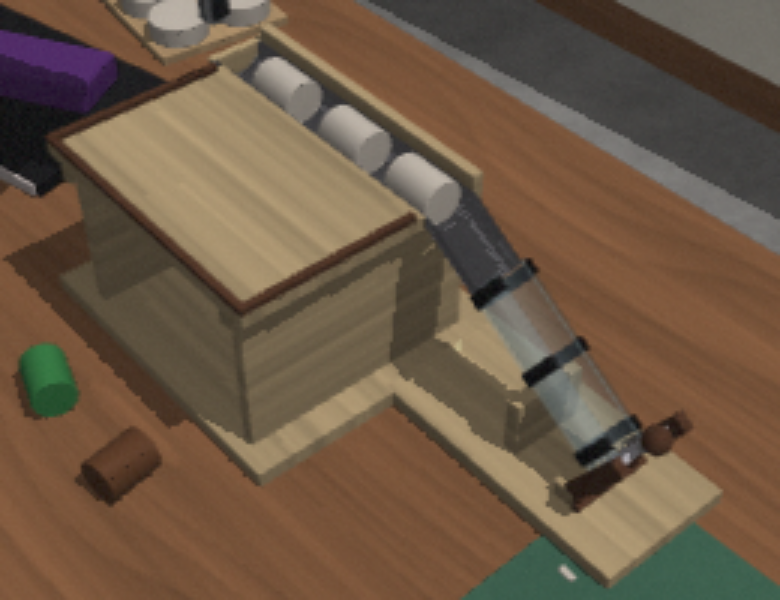

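All three are in the trough, in line (287,90), (355,140), (425,190). Now I'll lower the shut fingers into the trough behind blank2 and sweep.

Emit:
apply_moves([
  [-1, -18, 1, 0, 0, 0, 0],
  [-1, -18, 1, 0, 0, 0, 0],
  [-1, 0, 0, 0, 0, 0, 0],
  [-1, 0, 0, 20, 0, 0, 0],
  [-1, 0, 0, 20, 0, 0, 0],
  [-1, 0, 0, 15, 0, 0, 0],
  [-1, 0, 0, 8, 0, 0, 0],
  [-1, 0, 0, 0, 0, 0, 0],
])

```text
time: 17.1
tool_pos: [623.6, 273.2, 174.1]
tcp_rot: [-179.9, -0.2, 178.0]
ft_force: [0.1, -0.3, 0.9]
finger_gap: -0.3
grip_force: 0.0
```

Emit:
apply_moves([
  [-1, 0, -6, 0, 0, 0, 0],
  [-1, 0, -6, 0, 0, 0, 0],
  [-1, 0, -6, 0, 0, 0, 0],
  [-1, 0, -6, 0, 0, 0, 0],
  [-1, 0, -6, 0, 0, 0, 0],
  [-1, 0, -6, 0, 0, 0, 0],
  [-1, 0, -6, 0, 0, 0, 0],
  [-1, 0, -6, 0, 0, 0, 0],
])

```text
time: 17.9
tool_pos: [623.2, 225.1, 176.1]
tcp_rot: [-180.0, -0.0, 178.0]
ft_force: [0.9, -0.3, 0.2]
finger_gap: -0.0
grip_force: 0.2
```

Run:
```python
from h import *
from bench import r
delta(r,w_m([0,0,174]),0)
```

```text
t 17.9 p [623.2 225.1 176.1] rpy [-180.   -0.  178.] mag [  1.4 209.6 176.1] tube [   1.4  406.8 -112.6] F [ 0.9 -0.3  0.2] gap -0.0 J [ 15.  19.  78.   0.  83. -73.]
 tool shift [   1.5 -209.6    2.1]
 turn units [-0.   -0.    0.01]
```

Emit:
apply_moves([
  [-1, 1, -9, 1, 0, 0, 0],
  [-1, 0, -9, 1, 0, 0, 0],
  [-1, 0, -9, 0, 0, 0, 0],
  [-1, 0, -9, 0, 0, 0, 0],
  [-1, 0, -9, 0, 0, 0, 0],
  [-1, 0, -9, 0, 0, 0, 0],
  [-1, 0, -9, 0, 0, 0, 0],
  [-1, 0, -9, 0, 0, 0, 0],
])

```text
time: 18.7
tool_pos: [619.7, 153.0, 174.1]
tcp_rot: [-180.0, -0.0, 178.0]
ft_force: [1.1, 0.7, -0.4]
finger_gap: -0.3
grip_force: 0.4
```

Run:
```python
from h import *
from bench import r
delta(r,w_m([0,0,174]),0)
s=r.snapshot("side");cv2.imwrite("pics/side5.png",cv2.resize(s["color"][120:320,180:440],None,fx=3,fy=3))
```

```text
t 18.7 p [619.7 153.  174.1] rpy [-180.   -0.  178.] mag [  0.5 137.4 174.1] tube [  0.5 344.4 -76. ] F [ 1.1  0.7 -0.4] gap -0.3 J [  9.  15.  83.  -0.  82. -79.]
 tool shift [ 6.000e-01 -1.374e+02  1.000e-01]
 turn units [-0.   -0.    0.01]
```

View pics/side5.png

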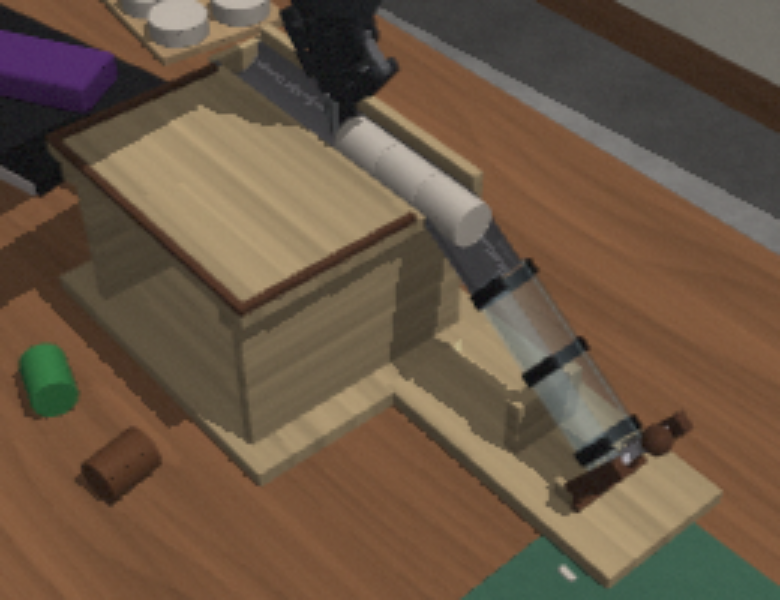

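The three blanks are end to end in the trough, with the front one's end past the lip at (472,220). I'll keep sweeping.

Emit:
apply_moves([
  [-1, 0, -8, 0, 0, 0, 0],
  [-1, 0, -8, 0, 0, 0, 0],
  [-1, 0, -8, 0, 0, 0, 0],
  [-1, 0, -8, 0, 0, 0, 0],
  [-1, 0, -8, 0, 0, 0, 0],
  [-1, 0, -8, 0, 0, 0, 0],
  [-1, 0, -8, 0, 0, 0, 0],
  [-1, 0, -8, 0, 0, 0, 0],
])

```text
time: 19.55
tool_pos: [617.6, 89.1, 174.1]
tcp_rot: [-180.0, -0.0, 178.0]
ft_force: [0.3, 0.6, -0.2]
finger_gap: 0.3
grip_force: 0.2
```

Emit:
apply_moves([
  [-1, 0, -8, 0, 0, 0, 0],
  [-1, 0, -8, 0, 0, 0, 0],
  [-1, 0, -8, 0, 0, 0, 0],
  [-1, 0, -8, 0, 0, 0, 0],
  [-1, 0, -8, 0, 0, 0, 0],
  [-1, 0, -8, 0, 0, 0, 0],
  [-1, 0, -8, 0, 0, 0, 0],
  [-1, 0, -8, 0, 0, 0, 0],
])

```text
time: 20.35
tool_pos: [615.4, 25.1, 174.1]
tcp_rot: [-180.0, -0.0, 178.0]
ft_force: [-0.7, 0.0, 0.2]
finger_gap: 0.3
grip_force: 0.0
```

Emit:
apply_moves([
  [-1, 0, -8, 0, 0, 0, 0],
  [-1, 0, 0, 0, 0, 0, 0],
  [-1, 0, 0, 0, 0, 0, 0],
  [-1, 0, 0, 0, 0, 0, 0],
  [-1, 0, 0, 0, 0, 0, 0],
  [-1, 0, 0, 0, 0, 0, 0],
  [-1, 0, 0, 0, 0, 0, 0],
  [-1, 0, 0, 0, 0, 0, 0],
])

```text
time: 21.15
tool_pos: [615.2, 18.0, 174.1]
tcp_rot: [-180.0, -0.0, 178.1]
ft_force: [0.2, 0.5, -0.1]
finger_gap: -0.5
grip_force: 0.0
```

Run:
```python
from h import *
from bench import r
delta(r,w_m([0,0,174]),0)
s=r.snapshot("side");cv2.imwrite("pics/side6.png",cv2.resize(s["color"][120:320,180:440],None,fx=3,fy=3))
```

```text
t 21.15 p [615.2  18.  174.1] rpy [-180.    -0.   178.1] mag [  0.6   2.3 174.1] tube [  0.6 229.9  -4.4] F [ 0.2  0.5 -0.1] gap -0.5 J [ -3.  12.  87.  -0.  82. -91.]
 tool shift [ 0.6 -2.3  0.1]
 turn units [-0.   -0.    0.01]
```

View pics/side6.png

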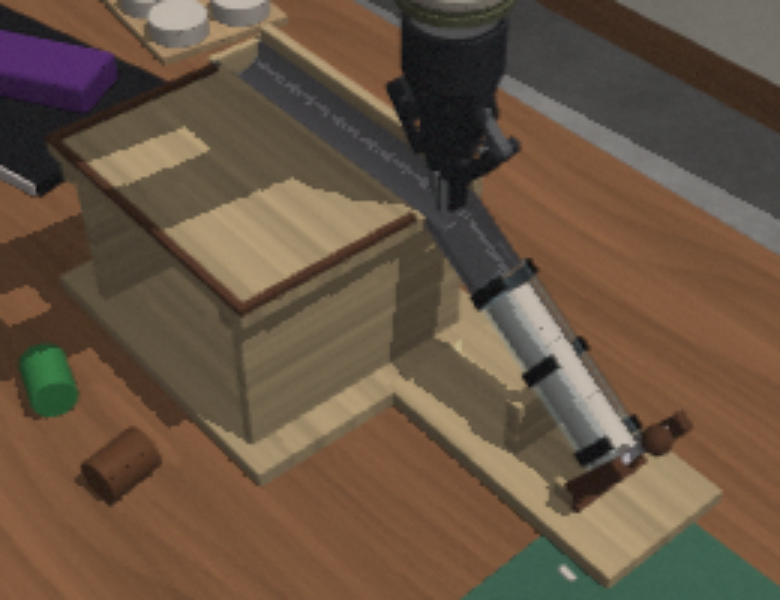

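All three rest end to end in the tube, from (515,295) down to (610,450), and the gate is shut. I'll raise the arm clear, check and hand in.

Emit:
apply_moves([
  [-1, 0, 0, -20, 0, 0, 0],
  [-1, 0, 0, -40, 0, 0, 0],
  [-1, 0, 0, -40, 0, 0, 0],
  [-1, 0, 20, -20, 0, 0, 0],
  [-1, 0, 0, 0, 0, 0, 0],
  [-1, 0, 0, 0, 0, 0, 0],
  [-1, 0, 0, 0, 0, 0, 0],
  [-1, 0, 0, 0, 0, 0, 0],
])

```text
time: 22.0
tool_pos: [615.0, 37.4, 292.0]
tcp_rot: [-180.0, -0.2, 178.0]
ft_force: [0.3, -0.4, 1.0]
finger_gap: -0.0
grip_force: 0.0
```

Run:
```python
from h import *
from bench import r
st(r)
s=r.snapshot("side");Q=tube(cloud(s));c=s["color"].astype(int)
w=(c.min(-1)>110)&(c.max(-1)-c.min(-1)<40)&(abs(Q[...,0])<28)&(Q[...,1]>-5)&(Q[...,1]<230)&(abs(Q[...,2])<30)
print(w.sum(),np.percentile(Q[w],[1,50,99],0).round(0).tolist())
k=(abs(Q[...,0])<14)&(abs(Q[...,1]+5)<16)&(Q[...,2]>50);print("knob top z",np.nanpercentile(Q[...,2][k],98))
print(r.hand_in())
```

```text
t 22.0 p [615.   37.4 292. ] rpy [-180.    -0.2  178. ] mag [-2.00e-01  2.17e+01  2.92e+02] tube [-2.000e-01  3.088e+02  8.530e+01] F [ 0.3 -0.4  1. ] gap -0.0 J [ -1.   9.  77.  -0.  94. -89.]
621 [[-18.0, 1.0, -20.0], [-4.0, 76.0, 18.0], [12.0, 145.0, 24.0]]
knob top z 70.67020866933369
the job is handed in; nothing more can be done
None
```

The gate is shut and all three cylinders rest end to end in the tube against it; the job was handed in at about 22 s, and no verdict came back.

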